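# Tip the tray of valve caps into the sorting cup

## Robot

A 7-joint arm with a two-finger parallel gripper is mounted at the origin on the work surface. World frame = base frame: x ahead of the robot, y to its left, z up, the work surface at z = 0. Lengths are in m, angles in rad, forces in N, time in s.
With the tool pointing down it reaches from about 0.425 to 0.925 m from the base axis. Payload 6.8 kg.
Tool frame: the origin (TCP) lies on the mounting face of the last link; the fingertips stand 182 mm ahead of it and the grasp point (between the pads) lies 163 mm ahead of it; z points along the fingers, y is the direction in which the jaws open and shut (so a half turn about z gives the same grasp; the last joint's range is limited). The gripper opens to 88 mm and grips with 3 to 60 N. Pads are 20 mm wide; open, the fingers measure 115 mm over their backs; the gripper's body (75 mm by 178 mm) begins 61 mm behind the grasp point.
Start: joints at [-1.228, 0.477, 0.022, 1.555, -0.011, 1.109, -0.083], TCP at [0.294, 0.608, 0.405] pointing down, gripper open.
Joint ranges: [-2.96, 2.96], [-0.34, 2.1], [-1.41, 1.46], [0.24, 2.44], [-1.37, 4.51], [0.17, 1.92], [-2.96, 2.96]. Speed limits (rad/s): [2.39, 2.39, 3.14, 3.14, 3.14, 3.14, 3.14].

## Interface

Orientations are given as a rotation vector (axis times angle).
In Python, from cell import bot gives the robot as it stands.
- The arm moves only by the tool drive_tool, never from a script. Its argument "steps" is one flat list of numbers, 6 for each row, row after row: the shift along the tool's x, y, z normalised to -1 to 1, where 1 is 150 mm, then the turn, a rotation vector about the tool's x, y, z normalised to -1 to 1, where 1 is 90 degrees. A call has 1 to 10 rows; each row is the pose to reach, as a shift and turn from the pose commanded when the call began, along the tool's axes at that moment; what a row does not reach only later rows make up. A row lasts 1/10 s, in which the tool goes at most 50 mm and 8.59 degrees, less where a joint would pass 70% of its speed; a pose out of reach is approached as far as the arm can. A call with a number of a shift or a turn outside -1 to 1 is refused whole. A call with a gripper value outside its range is refused whole. "hand" is the opening, from -1 (shut) to 1 (fully open), set as the call begins (left out, the last holds). The fingers move at their own pace and stop on an object; "force" is the grip in N (left out, the last holds). Time passes only in rows, so rows that repeat a pose let the fingers close. It gives the time, the measured TCP pose, the force and the opening at its end, in the units of the state.
- bot.observe(): the state, without advancing time (a new reading comes with each control period).
- bot.grab_frame(name): name is "side" or "top"; returns a dict with "image" (480x640x3 uint8, red, green, blue), "depth" (480x640 float32, m along the optical axis (not along the pixel's ray), 0 where there is no reading), "mtx" (3x3 intrinsics, pixels), "xyz" and "attitude" of the camera in the world. Camera axes: x right, y down, z forward; pixel columns grow to the right and rows downward; lengths in m; the calibration is good to about 2 mm. A picture is of the moment at which its call begins.
- bot.finish_job(): hands the job in, once; it reports no verdict.
The state is a dict: "t": time; "joint_positions": joint angles; "qvel": joint speeds; "effort": joint torques, N m; "tool_pos": TCP position; "ee_rot": TCP orientation; "contact_force": force on the tool from outside, world axes, zero at the start; "ft_torque": the same for the moment, N m; "width": opening from 0.0 (shut) to 1.0 (fully open).
Only numpy, scipy, OpenCV 4.12 (cv2) and the standard library are available. Lean on these libraries where they do the work, as an engineer would, in place of code of your own. Each camera call takes 0.05 s, during which the arm holds its last target.

## Task

Push the tall back plate of the hinged tin tray gently over towards the funnel, until all six blue hex valve caps have slid down the funnel into the clear cup; then push the tray back until it lies level on its rest again. It is fingertip pushing only: do not touch the caps, do not clamp the tray, and leave the other loose things on the shelf where they are.

Things in the scene. Friction and masses are not known exactly. Their poses are not given: they have to be found in the camera images.
- tipper: the feeder, fixed to the shelf: wooden base board 150 (its x) x 290 (its y) x 8 mm with cup, funnel and hinged tray on it. Origin: centre of the board's underside, at shelf height; z up; +y points from the tray to the funnel, the way the tray tips. Hinge brackets at x = +-69 mm, y = 8 mm reach 158 mm above the shelf; apart from the tray nothing on it is taller
- funnel_rim (a point): centre of the mouth of the tin funnel, at x = 0, y = +65 mm of the feeder, 130 mm above the shelf; rim 126 mm across, neck bore 46 mm
- tray_hinge (a point): middle of the hinge line of the tray, which runs along the feeder's x; 145 mm above the shelf, at x = 0, y = +20 mm of the feeder
- tray_edge (a point): middle of the top edge of the tray's back plate (moves with the tray). Level, it lies 88 mm behind the hinge (towards the feeder's -y) and 85 mm above it. The upright plate is 78 mm wide along the hinge and 4 mm thick (outer face 90 mm, inner face 86 mm behind the hinge), and rises 85 mm above the tray floor
- tray_floor (a point): a point on the middle of the tray floor's upper face (moves with the tray), level with the hinge and 40 mm behind it. Plain tin tray: floor 78 mm wide, 4 mm thick, from 10 mm in front of the hinge to 90 mm behind it, 22 mm high side walls, open at the front over the funnel
- tray (a joint): angle of the tray: 0 = level on its rest (hard stop), growing as the back plate is pushed up and over towards the funnel (+y), hard stop at 1.4 rad. The stiff hinge stays where it is left; pushing near the top of the plate takes about 2 to 6 N. At about 1.1 to 1.3 rad all caps slide out
- cup_in (a point): centre of the inner floor of the clear plastic cup under the funnel, 12 mm above the shelf; cup 80 mm wide at the foot, 86 mm at the mouth, 58 mm high
- cap0_center (a point): centre of one of the six loose blue anodized hex valve caps, 13 mm across flats, 18 mm long, 10 to 17 g, standing on the tray floor at the start
- cap1_center (a point): centre of one of the six loose blue anodized hex valve caps, 13 mm across flats, 18 mm long, 10 to 17 g, standing on the tray floor at the start
- cap2_center (a point): centre of one of the six loose blue anodized hex valve caps, 13 mm across flats, 18 mm long, 10 to 17 g, standing on the tray floor at the start
- cap3_center (a point): centre of one of the six loose blue anodized hex valve caps, 13 mm across flats, 18 mm long, 10 to 17 g, standing on the tray floor at the start
- cap4_center (a point): centre of one of the six loose blue anodized hex valve caps, 13 mm across flats, 18 mm long, 10 to 17 g, standing on the tray floor at the start
- cap5_center (a point): centre of one of the six loose blue anodized hex valve caps, 13 mm across flats, 18 mm long, 10 to 17 g, standing on the tray floor at the start
- stem: bystander: black rubber snap-in valve stem standing on its 19 mm head, 43 mm high, on the base board under the tray; origin at its underside
- core_tool: bystander: yellow plastic valve core tool, T-shaped, about 80 x 44 x 12 mm, lying on the base board; origin on its underside
- gauge: bystander: steel pencil tire gauge lying on the shelf, about 150 mm long, 16 mm thick, along its x; origin on its underside
- patch_tin: bystander: flat green patch tin, 90 x 55 x 24 mm; origin at centre of its underside
- glue: bystander: small bottle standing upright, 36 mm wide, 85 mm high; origin at centre of its underside
- tire_lever: bystander: dark steel tire lever lying flat, about 130 x 20 x 8 mm; origin on its underside

How it is judged:
On the way, in this order (a step that is already met when the one before it is completed fails the run):
1. the tray has been tipped and all six caps lie in the cup (horizontal distance between each of cap0_center, cap1_center, cap2_center, cap3_center, cap4_center, cap5_center and cup_in below 0.04 m and z of each of cap0_center, cap1_center, cap2_center, cap3_center, cap4_center, cap5_center in the frame of tipper below 0.056 m), for 0.2 s.
2. the tray is back level (value of joint tray below 0.1 rad), for 0.2 s.
At the end, for the whole second after the job is handed in: all six caps lie in the cup (centres within 40 mm of its axis and below 56 mm above the shelf), and the tray is level within 0.1 rad (all of step 1 and value of joint tray below 0.1 rad); the robot touches nothing.
It fails at once if the robot touches a cap (contact force between any of the arm, the fingers and cap0 above 0.3 N or contact force between any of the arm, the fingers and cap1 above 0.3 N or contact force between any of the arm, the fingers and cap2 above 0.3 N or contact force between any of the arm, the fingers and cap3 above 0.3 N or contact force between any of the arm, the fingers and cap4 above 0.3 N or contact force between any of the arm, the fingers and cap5 above 0.3 N).
It fails at once if the feeder or its tray is clamped or forced with more than 50 N (contact force between any of the fingers, the arm and tipper above 50 N).
It fails at once if another loose thing is moved more than 20 mm (distance of any of stem, core_tool, gauge, patch_tin, glue, tire_lever from where it was at the start of the episode above 0.02 m).
It also fails if it takes over 58 s, if anything falls off the work surface, if the arm or the gripper's body presses on something with over 40 N, if the wrist force passes 120 N, or if a joint passes its speed limit or range.

## Working session

There is one attempt and no reset: what is moved stays moved. The work goes in short steps, Python scripts to look and compute and a tool call to move; the robot and the scene stay as the last step left them, time stands still between calls to the robot, and variables do not carry over. Pictures are saved under pics/ and viewed, and the job is handed in when it is done.

Besides the shell and the picture viewer there is one more tool, called after ">>>" by a JSON object that holds its "method" and its "body", one argument or row to a line. drive_tool: Moves the arm, as the interface text tells. Scaled input: -1 to 1 covers 150 mm each way for a shift and 90 degrees each way for a turn. Its arguments: {"type":"object","properties":{"steps":{"type":"array","items":{"type":"number","minimum":-1,"maximum":1}},"hand":{"type":"number"},"force":{"type":"number"}},"required":["steps"]}

```bash
ls; mkdir -p pics
python3 - <<'E'
from cell import bot
import cv2,numpy as np
print(bot.observe())
for n in("side","top"):
    f=bot.grab_frame(n);cv2.imwrite(f"pics/{n}0.png",f["image"][:,:,::-1]);print(n,f["mtx"].tolist(),f["xyz"],f["attitude"])
    np.savez(f"{n}0.npz",**f)
E
```

```text
pics
{'t': 0.0, 'joint_positions': array([-1.22815766,  0.47777869,  0.02235451,  1.55641544, -0.01150592,
        1.10932352, -0.08313627]), 'qvel': array([-7.35031011e-05, -5.11485073e-04, -8.16647389e-04,  7.61872299e-04,
       -2.18170355e-03,  1.02513609e-03, -1.39885153e-03]), 'effort': array([-1.21700192e-03, -5.82835293e+01,  1.53398506e+00, -2.72621870e+01,
       -5.44003781e-02,  1.66708860e-02,  1.34679817e-04]), 'tool_pos': array([0.29393141, 0.60734335, 0.40371129]), 'ee_rot': array([-7.02025807e-01, -3.06187243e+00,  2.78998864e-03]), 'contact_force': array([ 0.50030652, -0.67999767,  0.48561207]), 'ft_torque': array([-0.01834761, -0.02111719, -0.02155015]), 'width': 0.9984385510655566}
side [[620.1425770217893, 0.0, 328.9156754988445], [0.0, 620.1425770217893, 240.24911874475433], [0.0, 0.0, 1.0]] [ 0.52604553 -0.96404655  0.96070724] [-2.26324378  0.07283785 -0.02303302]
top [[579.9251693750249, 0.0, 326.61435804773174], [0.0, 579.9251693750249, 236.4600509855364], [0.0, 0.0, 1.0]] [ 0.40756057 -0.00307348  1.6281078 ] [-2.18914655  2.13842035 -0.09845215]
```

View pics/side0.png

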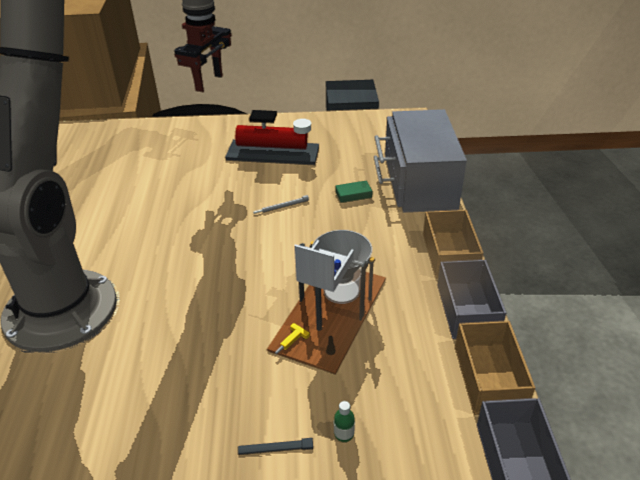

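View pics/top0.png

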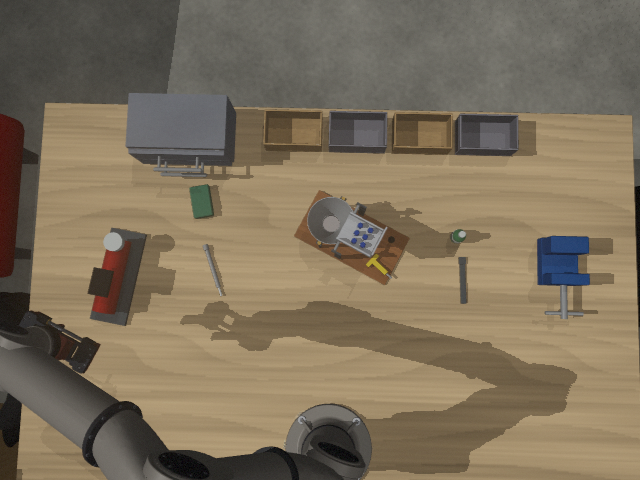

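The side view shows the feeder at about (330,300) with the tray plate facing lower left at (316,265). The top view shows the funnel at (330,220), six caps around (363,236) and board corners near (320,191), (409,239), (388,284) and (295,236). The glue is at (459,237) and the lever at (463,280). Next I measure the pose.

```bash
cat > h.py <<'E'
import numpy as np,cv2
from scipy.spatial.transform import Rotation as R
def load(n):
    f=dict(np.load(n)); return f
def cloud(f):
    v,u=np.mgrid[:480,:640]; d=f["depth"]; K=f["mtx"]
    p=np.stack([(u-K[0,2])/K[0,0]*d,(v-K[1,2])/K[1,1]*d,d],-1)
    return p@R.from_rotvec(f["attitude"]).as_matrix().T+f["xyz"]
def ray(f,u,v,z):
    K=f["mtx"];d=R.from_rotvec(f["attitude"]).as_matrix()@[(u-K[0,2])/K[0,0],(v-K[1,2])/K[1,1],1]
    return f["xyz"]+d*(z-f["xyz"][2])/d[2]
def proj(f,P):
    p=R.from_rotvec(f["attitude"]).as_matrix().T@(np.array(P)-f["xyz"]);K=f["mtx"]
    return K[0,0]*p[0]/p[2]+K[0,2],K[1,1]*p[1]/p[2]+K[1,2]
E
python3 - <<'E'
from h import *
for n in("top","side"):
    f=load(n+"0.npz");P=cloud(f)
    im=f["image"].astype(int)
    roi=np.zeros((480,640),bool)
    if n=="top": roi[180:295,285:420]=1
    else: roi[225:380,260:395]=1
    hsv=cv2.cvtColor(f["image"],cv2.COLOR_RGB2HSV)
    # board: reddish brown
    print(n,"z hist",np.histogram(P[roi][:,2],bins=np.arange(-.02,.26,.02))[0])
    m=roi&(P[...,2]>.200)&(P[...,2]<.26)
    q=P[m];print("plate top",len(q),q.mean(0) if len(q) else 0, q[:,2].max() if len(q) else 0)
    if n=="top":
        r=cv2.minAreaRect((q[:,:2]*1000).astype(np.float32));print(r)
    im2=f["image"]
    # board
    b=(roi&(im[...,0]-im[...,2]>35)&(im[...,0]<150)&(abs(P[...,2]-.008)<.006)&(hsv[...,1]>130)).astype(np.uint8)
    b=cv2.morphologyEx(b,cv2.MORPH_OPEN,np.ones((3,3)))
    q=P[b>0];r=cv2.minAreaRect((q[:,:2]*1000).astype(np.float32));print("board",len(q),r,cv2.boxPoints(r).tolist())
    # funnel rim
    m=roi&(abs(P[...,2]-.13)<.004);q=P[m];print("z.13",len(q))
    # caps blue
    c=(roi&(im[...,2]-im[...,0]>40)).astype(np.uint8)
    k,l,s,ce=cv2.connectedComponentsWithStats(c)
    for i in range(1,k):
        if s[i,4]>5: print("blue",ce[i],s[i,4],P[l==i].mean(0))
    y,h=(180,285) if n=="top" else (225,260)
    crop=im2[y:y+150,h:h+150]; cv2.imwrite(f"pics/{n}crop.png",cv2.resize(crop,(600,600),interpolation=cv2.INTER_CUBIC)[:,:,::-1])
    cv2.imwrite(f"pics/{n}b.png",b[y:y+150,h:h+150]*255)
E
```

```text
top z hist [5314 7285   92   25  206  360  437  421 1007  238    8    7   56    0]
plate top 63 [ 0.54197043 -0.11172082  0.22729086] 0.2370138604869354
((542.9080810546875, -112.4773941040039), (4.225060939788818, 77.5683364868164), 62.79450225830078)
board 724 ((569.6595458984375, -51.48493957519531), (286.35235595703125, 136.05274963378906), 62.13960266113281) [[442.6092529296875, -146.27540588378906], [562.8919677734375, -209.85540771484375], [696.7098388671875, 43.30552673339844], [576.4271240234375, 106.88552856445312]]
z.13 168
blue [359.77777778 224.55555556] 18 [ 0.58971185 -0.06892178  0.16116352]
blue [370.10526316 229.84210526] 19 [ 0.5767661  -0.09542613  0.16111443]
blue [356.27777778 232.11111111] 18 [ 0.57009943 -0.06035537  0.16165783]
blue [364.73684211 236.26315789] 19 [ 0.56003795 -0.08205718  0.16111741]
blue [353.64705882 240.        ] 17 [ 0.54969545 -0.05402357  0.16270155]
blue [362.14285714 244.19047619] 21 [ 0.53964091 -0.07581782  0.16137285]
side z hist [7089 8979  487  392  226  391  722  509  719  475  310  327  211    0]
plate top 538 [ 0.54352464 -0.11334849  0.21641234] 0.23361822269893917
board 3624 ((555.2609252929688, -89.5024185180664), (210.86605834960938, 151.29891967773438), 63.98906326293945) [[441.037109375, -151.08065795898438], [577.010986328125, -217.4316864013672], [669.4847412109375, -27.924179077148438], [533.5108642578125, 38.426849365234375]]
z.13 219
blue [336.50877193 264.10526316] 57 [ 0.58836228 -0.07230149  0.15748017]
```

View pics/topcrop.png

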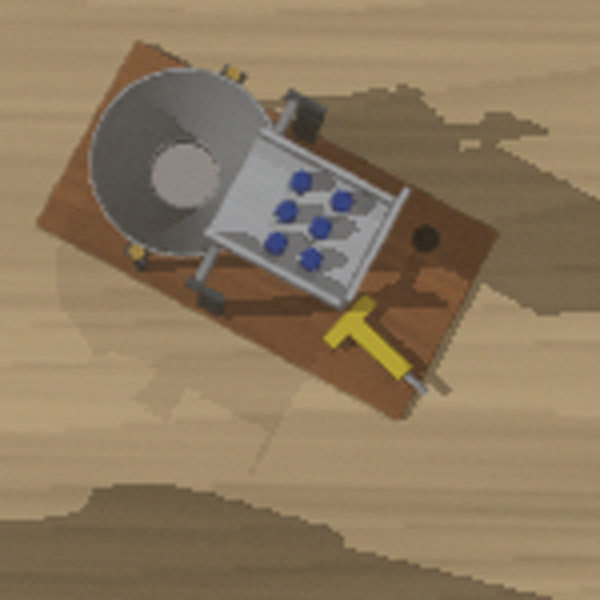

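View pics/sidecrop.png

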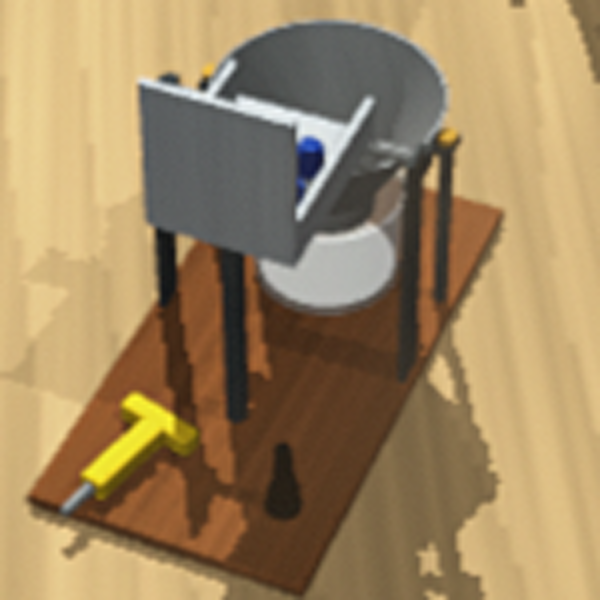

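```bash
cat >> h.py <<'E'
E0=np.array([.5429,-.1125]);A=np.deg2rad(62.8);U=np.array([np.cos(A),np.sin(A)]);V=np.array([U[1],-U[0]])
O=E0+.068*U
def fw(x,y): return O+x*V+y*U
def tell(b,targets):
    s=b.observe();T=R.from_rotvec(s["ee_rot"]).as_matrix();p=s["tool_pos"]
    tip=p+.182*T[:,2];d=tip[:2]-O
    print("t",round(s["t"],2),"tip feeder x,y,z mm",(1000*np.array([d@V,d@U,tip[2]])).round(1),"F",s["contact_force"].round(1),"ty ang",np.rad2deg(np.arctan2(T[1,1],T[0,1])).round(2),"tilt",T[:,2].round(3),"w",round(s["width"],3))
    for x,y,z in targets:
        g=np.r_[fw(x,y),z]-tip;print((x,y,z),(T.T@g/.15).round(3))
E
python3 - <<'E'
from h import *
from cell import bot
f=load("top0.npz")
print("O",O,"funnel pred px",proj(f,np.r_[fw(0,.065),.13]),"meas ray",ray(f,330.7,220.3,.13),fw(0,.065))
for x in(-.063,0,.063):
  for y in(.002,.065,.128): print(x,y,np.round((np.array(proj(f,np.r_[fw(x,y),.13]))-[285,180])*4))
fs=load("side0.npz")
for x in(-.039,.039): print("plate corner side crop",(np.array(proj(fs,np.r_[fw(x,-.068),.23]))-[260,225])*4)
tell(bot,[(0,-.115,.30),(0,-.115,.21)])
E
```

```text
O [ 0.57398266 -0.05201969] funnel pred px (np.float64(330.61145526100705), np.float64(220.04131495761553)) meas ray [0.6030203  0.00554608 0.13      ] [0.60369402 0.00579238]
-0.063 0.002 [221. 291.]
-0.063 0.065 [136. 245.]
-0.063 0.128 [ 51. 199.]
0 0.002 [268. 206.]
0 0.065 [182. 160.]
0 0.128 [ 98. 114.]
0.063 0.002 [314. 122.]
0.063 0.065 [229.  76.]
0.063 0.128 [144.  31.]
plate corner side crop [134.51669645  79.08852934]
plate corner side crop [291.047153   123.36370592]
t 0.1 tip feeder x,y,z mm [-550.4  458.2  221.8] F [ 0.   0.1 -1.7] ty ang 64.17 tilt [-0.001 -0.001 -1.   ] w 1.0
(0, -0.115, 0.3) [-3.577 -3.909 -0.514]
(0, -0.115, 0.21) [-3.577 -3.908  0.086]
```

>>> {"method": "drive_tool", "body": {
  "steps": [0,0,-0.3,0,0,0,0,0,-0.55,0,0,0,-0.1,-0.1,-0.55,0,0,0,-0.3,-0.33,-0.55,0,0,0,-0.5,-0.55,-0.55,0,0,0,-0.7,-0.77,-0.55,0,0,0,-0.9,-0.98,-0.55,0,0,0,-0.9,-0.98,-0.55,0,0,0],
  "hand": -1
}}

```text
t: 0.9
tool_pos: [0.3546, 0.4106, 0.4873]
ee_rot: [0.715, 3.058, -0.003]
contact_force: [-0.6, -0.0, -0.7]
width: 0.312
```

>>> {"method": "drive_tool", "body": {
  "steps": [-0.2,-0.22,0,0,0,0,-0.4,-0.44,0,0,0,0,-0.6,-0.66,0,0,0,0,-0.8,-0.88,0,0,0,0,-0.9,-0.98,0,0,0,0,-0.9,-0.98,0,0,0,0]
}}

```text
t: 1.5
tool_pos: [0.41, 0.2225, 0.4872]
ee_rot: [0.71, 3.06, -0.001]
contact_force: [-0.0, 0.5, 0.9]
width: 0.003
```

```bash
python3 -c "
from h import *
from cell import bot
tell(bot,[(0,-.115,.30),(0,-.115,.21)])"
```

```text
t 1.5 tip feeder x,y,z mm [-271.3  169.1  305.2] F [-0.   0.5  0.9] ty ang 63.86 tilt [ 0. -0. -1.] w 0.003
(0, -0.115, 0.3) [-1.773 -1.927  0.036]
(0, -0.115, 0.21) [-1.773 -1.927  0.636]
```

>>> {"method": "drive_tool", "body": {
  "steps": [-0.2,-0.22,0,0,0,0,-0.4,-0.44,0,0,0,0,-0.6,-0.66,0,0,0,0,-0.8,-0.88,0,0,0,0,-0.9,-0.98,0,0,0,0,-0.9,-0.98,0,0,0,0]
}}

```text
t: 2.1
tool_pos: [0.4673, 0.0327, 0.4872]
ee_rot: [0.708, 3.06, -0.001]
contact_force: [-0.5, 0.6, -0.1]
width: 0.004
```

>>> {"method": "drive_tool", "body": {
  "steps": [-0.2,-0.22,0,0,0,0,-0.4,-0.44,0,0,0,0,-0.6,-0.66,0,0,0,0,-0.8,-0.86,0,0,0,0,-0.87,-0.95,0,0,0,0,-0.87,-0.95,0,0,0,0,-0.87,-0.95,0,0,0,0]
}}

```text
t: 2.8
tool_pos: [0.5226, -0.1485, 0.4866]
ee_rot: [-0.698, -3.062, -0.001]
contact_force: [0.2, 1.2, -0.2]
width: 0.006
```

```bash
python3 -c "
from h import *
from cell import bot
tell(bot,[(0,-.115,.30),(0,-.115,.21)])"
```

```text
t 2.8 tip feeder x,y,z mm [  -1.8 -109.3  304.6] F [ 0.2  1.2 -0.2] ty ang 64.31 tilt [-0.001  0.001 -1.   ] w 0.006
(0, -0.115, 0.3) [-0.011 -0.039  0.031]
(0, -0.115, 0.21) [-0.012 -0.039  0.631]
```

>>> {"method": "drive_tool", "body": {
  "steps": [-0.01,-0.04,0.2,0,0,0,-0.01,-0.04,0.4,0,0,0,-0.01,-0.04,0.6,0,0,0,-0.01,-0.04,0.61,0,0,0,-0.01,-0.04,0.61,0,0,0]
}}

```text
t: 3.3
tool_pos: [0.521, -0.1552, 0.3958]
ee_rot: [-0.698, -3.062, -0.001]
contact_force: [-0.5, -0.6, 0.6]
width: 0.005
```

```bash
python3 -c "
from h import *
from cell import bot
import cv2
tell(bot,[(0,-.0835,.21)])
for n in('side','top'):
    f=bot.grab_frame(n);np.savez(n+'1.npz',**f)
    y,x=(180,285) if n=='top' else (205,240)
    cv2.imwrite(f'pics/{n}1.png',cv2.resize(f['image'][y:y+150,x:x+150],(600,600),interpolation=2)[:,:,::-1])
"
```

```text
t 3.3 tip feeder x,y,z mm [-2.000e-01 -1.159e+02  2.138e+02] F [-0.5 -0.6  0.6] ty ang 64.32 tilt [-0.001  0.001 -1.   ] w 0.005
(0, -0.0835, 0.21) [-0.007  0.216  0.025]
```

View pics/side1.png

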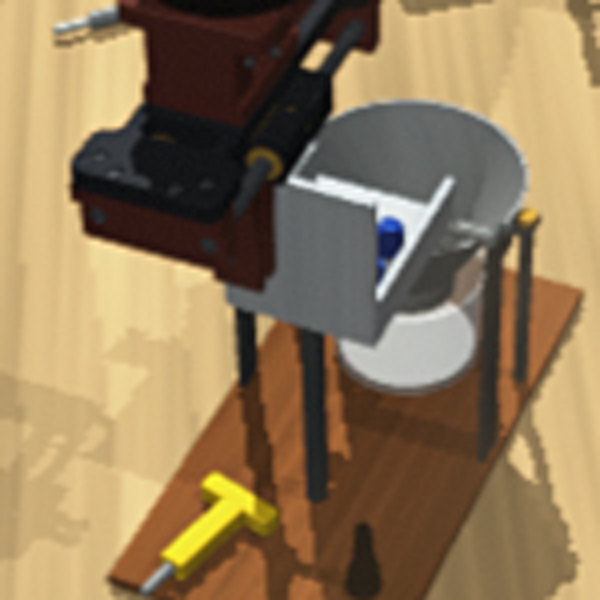

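```bash
python3 -c "
from h import *
f=load('side1.npz');cv2.imwrite('pics/side1f.png',cv2.resize(f['image'][100:340,180:480],(750,600),interpolation=2)[:,:,::-1])
P=cloud(f)
p=P[190:280,225:330].reshape(-1,3)
p=p[(p[:,2]>.2)]
d=p[:,:2]-O;q=np.c_[d@V,d@U,p[:,2]]*1000
for z in range(200,340,10):
    s=q[(q[:,2]>=z)&(q[:,2]<z+10)]
    if len(s):print(z,len(s),s.min(0).round(),s.max(0).round())
"
```

```text
200 92 [-10. -73. 200.] [ 32. -66. 210.]
210 127 [ -12. -128.  210.] [ 32. -66. 220.]
220 142 [ -11. -129.  220.] [ 32. -64. 230.]
230 53 [  -3. -129.  230.] [ 29. -66. 240.]
240 34 [   0. -129.  240.] [  10. -110.  250.]
250 45 [   0. -130.  250.] [  10. -101.  259.]
260 29 [   5. -133.  260.] [  10. -108.  270.]
270 4 [   9. -129.  270.] [  10. -121.  271.]
290 133 [ -32. -200.  292.] [ 33. -43. 300.]
300 368 [ -31. -200.  300.] [ 34. -41. 310.]
310 421 [ -30. -206.  310.] [ 34. -42. 320.]
320 268 [ -32. -208.  320.] [ 34. -51. 330.]
330 1147 [ -33. -208.  330.] [ 34. -28. 340.]
```

View pics/side1f.png

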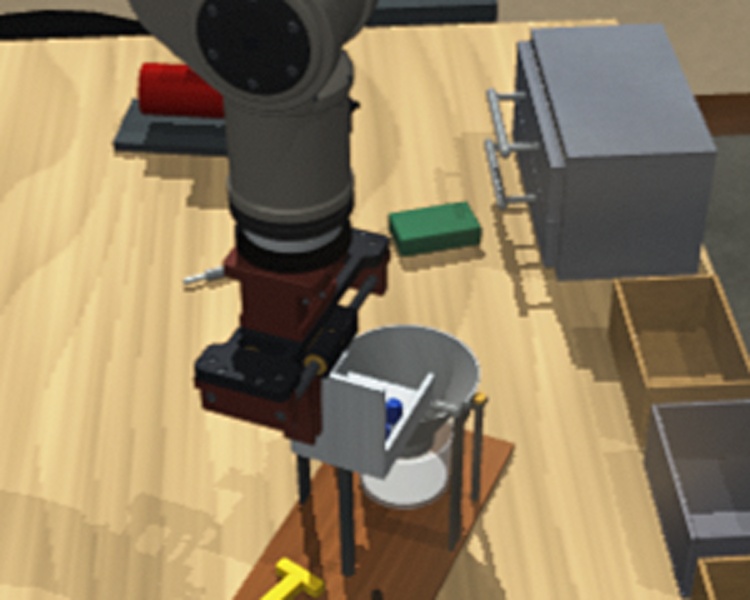

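View pics/top1.png

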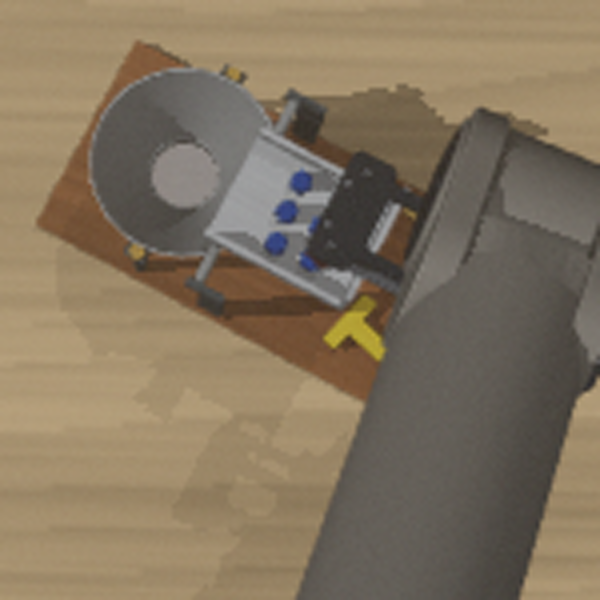

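>>> {"method": "drive_tool", "body": {
  "steps": [0,0.1,0,0,0,0,0,0.18,0,0,0,0,0,0.216,0,0,0,0,0,0.24,-0.026,0,0,0,0,0.264,-0.053,0,0,0,0,0.29,-0.08,0,0,0,0,0.318,-0.105,0,0,0,0,0.347,-0.129,0,0,0,0,0.377,-0.152,0,0,0,0,0.377,-0.152,0,0,0]
}}

```text
t: 4.4
tool_pos: [0.5453, -0.1065, 0.4195]
ee_rot: [0.703, 3.061, -0.001]
contact_force: [-2.6, -4.4, 3.8]
width: 0.006
```

```bash
python3 -c "
from h import *
from cell import bot
c=13.5
tell(bot,[(0,(20+(-90*np.cos(t)+68*np.sin(t))-c)/1e3,(145+90*np.sin(t)+68*np.cos(t))/1e3) for t in np.arange(.3,1.31,.1)])
f=bot.grab_frame('side');cv2.imwrite('pics/side2.png',cv2.resize(f['image'][180:330,240:390],(600,600),interpolation=2)[:,:,::-1])
"
```

```text
t 4.4 tip feeder x,y,z mm [ -0.4 -61.6 237.5] F [-2.6 -4.4  3.8] ty ang 64.14 tilt [ 0.    -0.001 -1.   ] w 0.006
(0, np.float64(-0.05938490996833346), np.float64(0.23655969986006176)) [-0.003  0.015  0.006]
(0, np.float64(-0.04991504218327142), np.float64(0.24267979839997475)) [-0.005  0.078 -0.035]
(0, np.float64(-0.03988149394504774), np.float64(0.2478239126829236)) [-0.006  0.145 -0.069]
(0, np.float64(-0.029384517151008625), np.float64(0.25194064441941133)) [-0.008  0.215 -0.096]
(0, np.float64(-0.018528994123440938), np.float64(0.2549888605867374)) [-0.01   0.287 -0.117]
(0, np.float64(-0.007423389660077319), np.float64(0.2569381044165643)) [-0.011  0.361 -0.13 ]
(0, np.float64(0.003821332710309086), np.float64(0.2577688997088787)) [-0.013  0.436 -0.135]
(0, np.float64(0.015092819438804412), np.float64(0.25747294543174415)) [-0.015  0.511 -0.133]
(0, np.float64(0.02627844955587568), np.float64(0.25605319866246845)) [-0.017  0.586 -0.124]
(0, np.float64(0.03726645994287082), np.float64(0.2535238450414642)) [-0.018  0.659 -0.107]
(0, np.float64(0.0479470620321563), np.float64(0.24991015703401928)) [-0.02   0.73  -0.083]
```

View pics/side2.png

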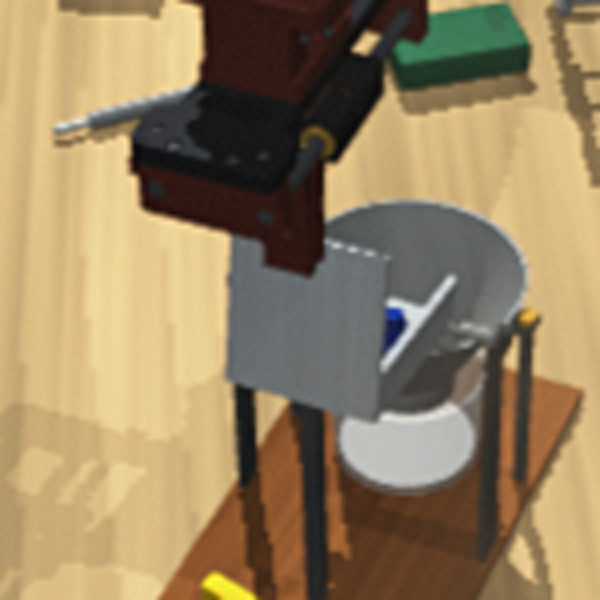

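The picture shows the fingertip on the upper part of the plate at (290,265) with the tray tipping. Contact force is about 5 N.

>>> {"method": "drive_tool", "body": {
  "steps": [0,0.04,-0.012,0,0,0,0,0.078,-0.035,0,0,0,0,0.11,-0.053,0,0,0,0,0.145,-0.069,0,0,0,0,0.18,-0.083,0,0,0,0,0.215,-0.096,0,0,0,0,0.25,-0.107,0,0,0,0,0.287,-0.117,0,0,0,0,0.324,-0.124,0,0,0,0,0.361,-0.13,0,0,0]
}}

```text
t: 5.45
tool_pos: [0.5698, -0.0587, 0.4416]
ee_rot: [0.704, 3.056, 0.002]
contact_force: [-5.3, -3.8, 21.3]
width: -0.001
```

```bash
python3 -c "
from h import *
from cell import bot
c=13.5
tell(bot,[(0,(20+(-90*np.cos(t)+68*np.sin(t))-c)/1e3,(145+90*np.sin(t)+68*np.cos(t))/1e3) for t in np.arange(.8,1.36,.05)])
f=bot.grab_frame('side');cv2.imwrite('pics/side3.png',cv2.resize(f['image'][180:330,240:390],(600,600),interpolation=2)[:,:,::-1])
"
```

```text
t 5.45 tip feeder x,y,z mm [ 2.000e-01 -7.500e+00  2.596e+02] F [-5.3 -3.8 21.3] ty ang 64.07 tilt [ 0.005 -0.    -1.   ] w -0.001
(0, np.float64(-0.007423389660077334), np.float64(0.2569381044165643)) [0.001 0.    0.018]
(0, np.float64(-0.0018114155801084878), np.float64(0.2574940903828051)) [0.    0.038 0.014]
(0, np.float64(0.003821332710309086), np.float64(0.2577688997088787)) [-0.001  0.075  0.013]
(0, np.float64(0.00946077627392792), np.float64(0.2577618455145877)) [-0.001  0.113  0.013]
(0, np.float64(0.015092819438804412), np.float64(0.25747294543174415)) [-0.002  0.15   0.015]
(0, np.float64(0.02070338503013775), np.float64(0.256902921560099)) [-0.003  0.188  0.019]
(0, np.float64(0.02627844955587568), np.float64(0.25605319866246845)) [-0.004  0.225  0.024]
(0, np.float64(0.03180407825814131), np.float64(0.25492590060356957)) [-0.005  0.262  0.032]
(0, np.float64(0.03726645994287082), np.float64(0.2535238450414642)) [-0.005  0.298  0.041]
(0, np.float64(0.04265194150060573), np.float64(0.25185053638488103)) [-0.006  0.334  0.053]
(0, np.float64(0.0479470620321563), np.float64(0.24991015703401928)) [-0.007  0.369  0.066]
(0, np.float64(0.05313858649383913), np.float64(0.2477075569267261)) [-0.008  0.404  0.08 ]
```

View pics/side3.png

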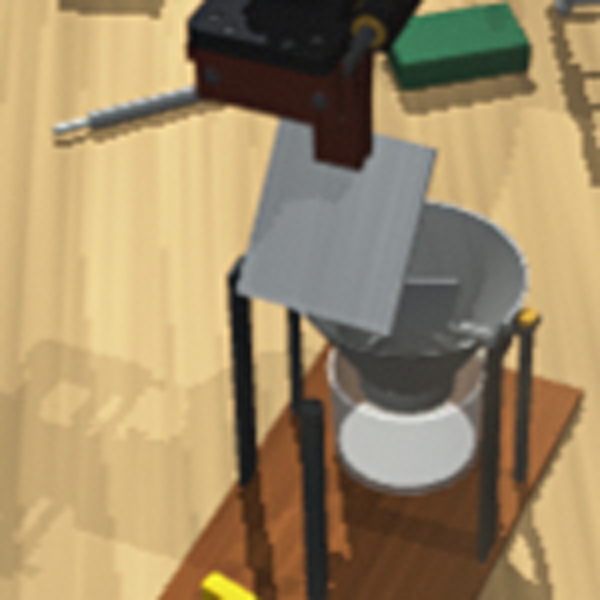

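Upward force has grown to 21 N. The tip is dragging down the plate and friction is fighting the tip. I'll let it drift slightly towards the top edge instead.

>>> {"method": "drive_tool", "body": {
  "steps": [0,0.02,-0.02,0,0,0,0,0.057,-0.023,0,0,0,0,0.082,-0.027,0,0,0,0,0.107,-0.03,0,0,0,0,0.13,-0.032,0,0,0]
}}

```text
t: 6.0
tool_pos: [0.5785, -0.0395, 0.4442]
ee_rot: [0.701, 3.058, 0.002]
contact_force: [1.4, -2.3, 5.7]
width: 0.005
```

```bash
python3 -c "
from h import *
from cell import bot
tell(bot,[])
f=bot.grab_frame('side');cv2.imwrite('pics/side4.png',cv2.resize(f['image'][180:330,240:390],(600,600),interpolation=2)[:,:,::-1])
"
```

```text
t 6.0 tip feeder x,y,z mm [ -0.9  13.6 262.2] F [ 1.4 -2.3  5.7] ty ang 64.17 tilt [ 0.005  0.    -1.   ] w 0.005
```

View pics/side4.png

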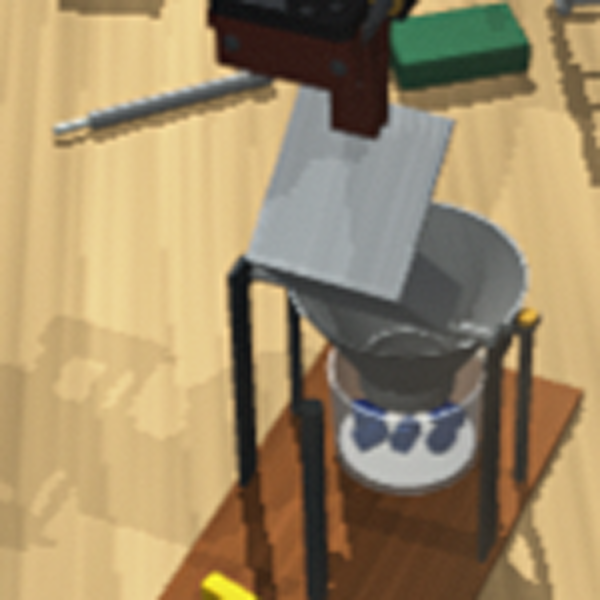

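Force is down to 6 N. The picture shows at least five caps already in the cup, around (405,430). I continue to about 1.2 rad.

>>> {"method": "drive_tool", "body": {
  "steps": [0,0.03,0,0,0,0,0,0.065,0,0,0,0,0,0.084,0.003,0,0,0,0,0.103,0.006,0,0,0,0,0.125,0.008,0,0,0,0,0.148,0.011,0,0,0,0,0.167,0.016,0,0,0,0,0.186,0.021,0,0,0]
}}

```text
t: 6.85
tool_pos: [0.5907, -0.0139, 0.4407]
ee_rot: [0.7, 3.058, 0.003]
contact_force: [3.2, -1.5, 6.3]
width: 0.01
```

```bash
python3 -c "
from h import *
from cell import bot
tell(bot,[])
f=bot.grab_frame('side');cv2.imwrite('pics/side5.png',cv2.resize(f['image'][180:330,240:390],(600,600),interpolation=2)[:,:,::-1])
"
```

```text
t 6.85 tip feeder x,y,z mm [ -2.   42.  258.7] F [ 3.2 -1.5  6.3] ty ang 64.2 tilt [ 0.004  0.001 -1.   ] w 0.01
```

View pics/side5.png

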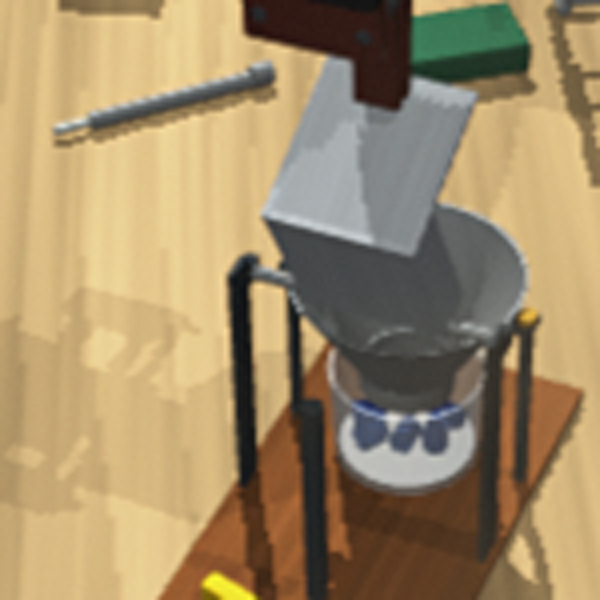

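>>> {"method": "drive_tool", "body": {
  "steps": [0,0.02,0.006,0,0,0,0,0.038,0.013,0,0,0,0,0.06,0.019,0,0,0,0,0.08,0.025,0,0,0,0,0.1,0.033,0,0,0,0,0.117,0.04,0,0,0,0,0.117,0.04,0,0,0,0,0.117,0.04,0,0,0]
}}

```text
t: 7.7
tool_pos: [0.5981, 0.0026, 0.4343]
ee_rot: [0.7, 3.06, 0.004]
contact_force: [3.0, 0.2, 4.8]
width: 0.003
```

```bash
python3 -c "
from h import *
from cell import bot
tell(bot,[])
for n in('side','top'):
    f=bot.grab_frame(n);np.savez(n+'6.npz',**f)
    y,x=(180,285) if n=='top' else (180,240)
    cv2.imwrite(f'pics/{n}6.png',cv2.resize(f['image'][y:y+150,x:x+150],(600,600),interpolation=2)[:,:,::-1])
    if n=='side':cv2.imwrite(f'pics/cup6.png',cv2.resize(f['image'][260:310,315:370],(660,600),interpolation=2)[:,:,::-1])
"
```

```text
t 7.7 tip feeder x,y,z mm [ -3.1  60.1 252.3] F [3.  0.2 4.8] ty ang 64.25 tilt [ 0.003  0.002 -1.   ] w 0.003
```

View pics/side6.png

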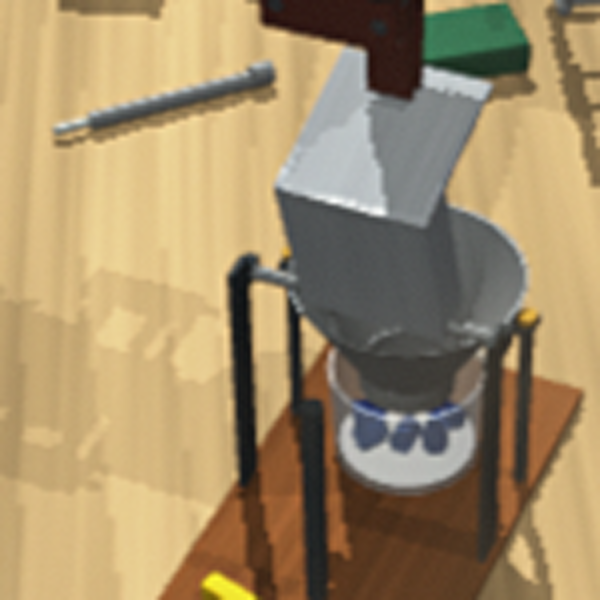

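View pics/cup6.png

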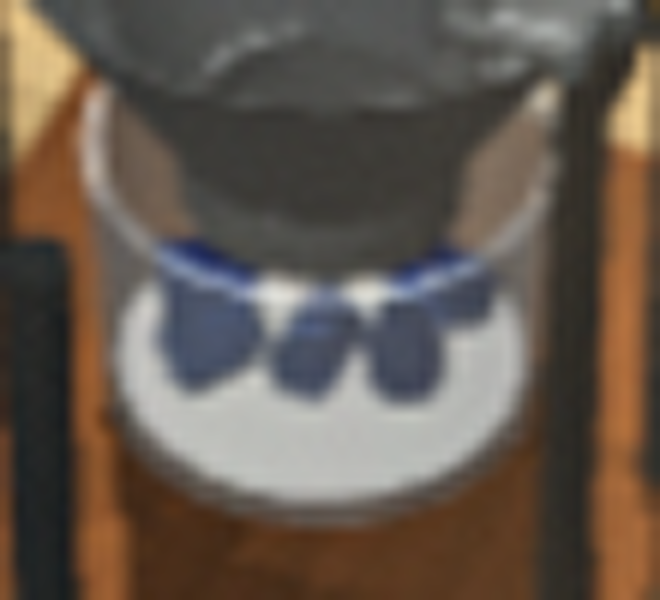

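View pics/top6.png

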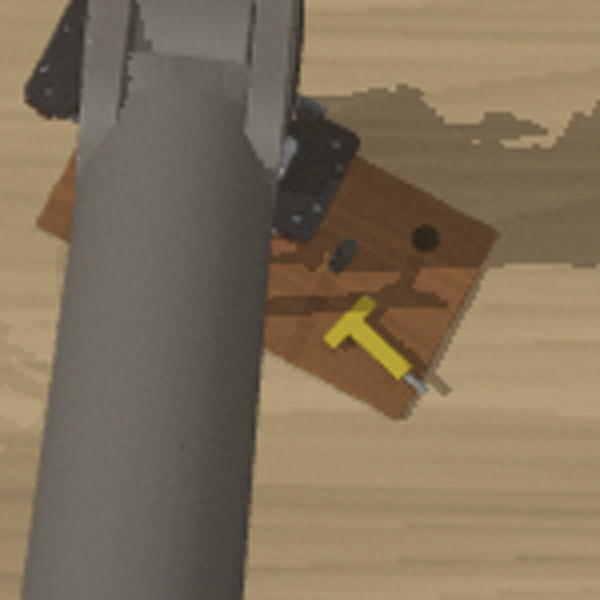

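>>> {"method": "drive_tool", "body": {
  "steps": [0,0,-0.14,0,0,0,0,0,-0.28,0,0,0,-0.03,0.16,-0.28,0,0,0,-0.03,0.34,-0.28,0,0,0,-0.03,0.34,-0.28,0,0,0,-0.03,0.34,-0.28,0,0,0]
}}

```text
t: 8.4
tool_pos: [0.6232, 0.0465, 0.4745]
ee_rot: [-0.698, -3.061, 0.0]
contact_force: [-0.1, -0.5, -0.4]
width: 0.006
```

```bash
python3 -c "
from h import *
from cell import bot
tell(bot,[(0,.108,.222),(0,-.05,.222)])
for n in('side','top'):
    f=bot.grab_frame(n);np.savez(n+'7.npz',**f)
    y,x=(180,285) if n=='top' else (180,240)
    cv2.imwrite(f'pics/{n}7.png',cv2.resize(f['image'][y:y+150,x:x+150],(600,600),interpolation=2)[:,:,::-1])
    if n=='side':
        P=cloud(f)[180:250,290:380].reshape(-1,3);d=P[:,:2]-O;q=np.c_[d@V,d@U,P[:,2]]*1000
        q=q[(q[:,2]>225)&(q[:,2]<270)&(abs(q[:,0])<36)&(q[:,1]<95)&(q[:,1]>-10)];print(len(q));c=np.polyfit(q[:,1],q[:,2],1);print('plate slope',c,'theta',np.pi/2-np.arctan(c[0]),q[:,1].max())
"
```

```text
t 8.4 tip feeder x,y,z mm [ -1.6 110.  292.5] F [-0.1 -0.5 -0.4] ty ang 64.3 tilt [-0.002  0.    -1.   ] w 0.006
(0, 0.108, 0.222) [-0.012 -0.013  0.47 ]
(0, -0.05, 0.222) [ 0.016 -1.066  0.471]
1417
plate slope [  0.30043293 231.85873758] theta 1.278942399562561 78.47065905814317
```

View pics/side7.png

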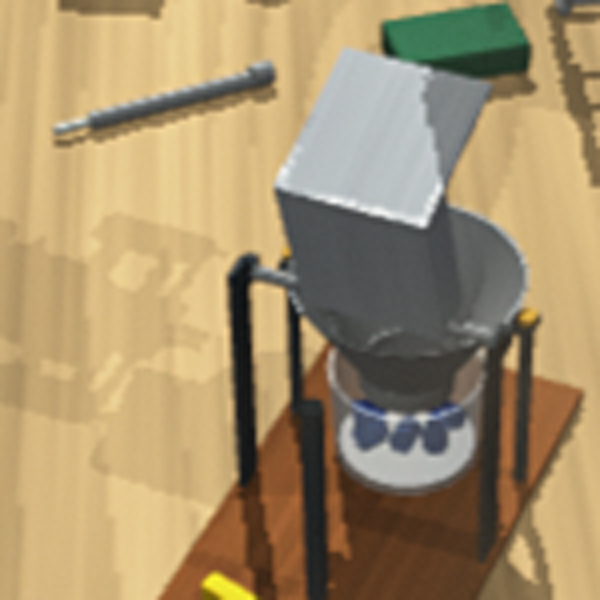

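The tray stands at 1.28 rad with its edge at y = 78 mm. The finger is clear in front of it, so I lower it and pull back.

>>> {"method": "drive_tool", "body": {
  "steps": [-0.01,0,0.24,0,0,0,-0.01,0,0.47,0,0,0,-0.01,0,0.47,0,0,0,-0.01,-0.08,0.47,0,0,0,-0.01,-0.12,0.47,0,0,0,-0.01,-0.17,0.47,0,0,0,-0.005,-0.22,0.47,0,0,0,0,-0.27,0.47,0,0,0,0,-0.32,0.47,0,0,0]
}}

```text
t: 9.4
tool_pos: [0.6021, 0.0013, 0.4056]
ee_rot: [0.702, 3.062, 0.001]
contact_force: [0.4, 1.1, 1.3]
width: 0.003
```

```bash
python3 -c "
from h import *
from cell import bot
tell(bot,[(0,-.0515,.222)])
f=bot.grab_frame('side');cv2.imwrite('pics/side8.png',cv2.resize(f['image'][180:330,240:390],(600,600),interpolation=2)[:,:,::-1])
"
```

```text
t 9.4 tip feeder x,y,z mm [  0.7  60.4 223.6] F [0.4 1.1 1.3] ty ang 64.18 tilt [ 0.001  0.    -1.   ] w 0.003
(0, -0.0515, 0.222) [ 0.023 -0.746  0.01 ]
```

View pics/side8.png

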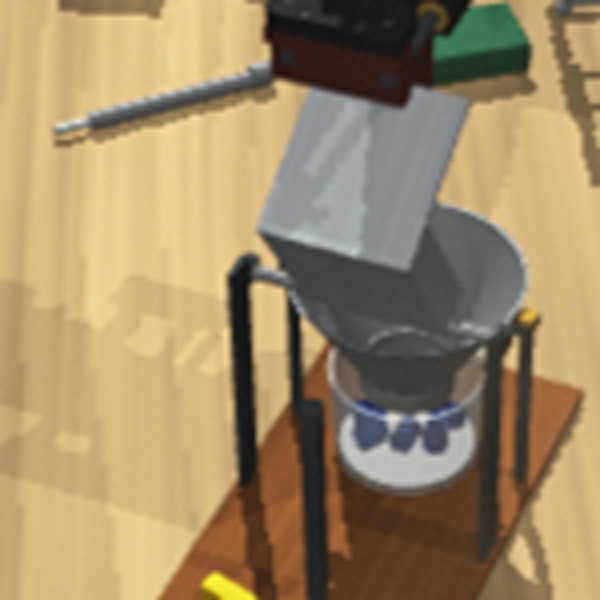

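>>> {"method": "drive_tool", "body": {
  "steps": [0,-0.06,0,0,0,0,0,-0.12,0,0,0,0,0.005,-0.18,0,0,0,0,0.008,-0.24,0,0,0,0,0.01,-0.3,0,0,0,0,0.012,-0.36,0,0,0,0,0.015,-0.42,0,0,0,0,0.016,-0.48,0,0,0,0,0.018,-0.54,0,0,0,0,0.02,-0.6,0,0,0]
}}

```text
validation failed for argument at $.st...
```

>>> {"method": "drive_tool", "body": {
  "steps": [0,-0.04,0,0,0,0,0,-0.08,0,0,0,0,0,-0.11,0,0,0,0,0,-0.13,0,0,0,0,0,-0.13,0,0,0]
}}

```text
validation failed for argument at $.st...
```

```bash
python3 -c "
from h import *
from cell import bot
tell(bot,[(0,-.0515,.222)])
f=bot.grab_frame('side');cv2.imwrite('pics/side9.png',cv2.resize(f['image'][180:330,240:390],(600,600),interpolation=2)[:,:,::-1])
"
```

```text
t 9.45 tip feeder x,y,z mm [  0.8  58.6 223.4] F [ 0.4 -0.3  0.6] ty ang 64.08 tilt [-0. -0. -1.] w 0.007
(0, -0.0515, 0.222) [ 0.022 -0.734  0.01 ]
```

View pics/side9.png

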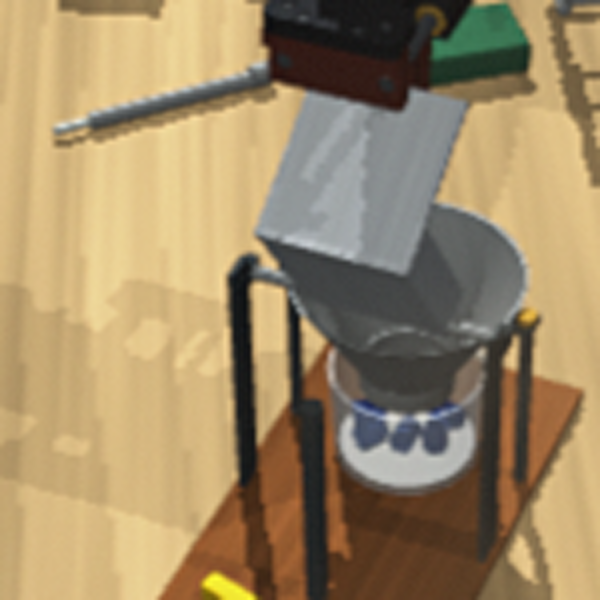

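Both moves were refused by validation and nothing moved. I'll retry one.

>>> {"method": "drive_tool", "body": {
  "steps": [0,-0.06,0,0,0,0,0,-0.12,0,0,0,0,0,-0.18,0,0,0,0,0.01,-0.24,0,0,0,0,0.01,-0.3,0,0,0,0]
}}

```text
t: 10.0
tool_pos: [0.5809, -0.0389, 0.4049]
ee_rot: [-0.703, -3.062, 0.0]
contact_force: [-0.1, 0.0, -0.5]
width: 0.008
```

That worked. My earlier lists were each one number short in the last row.

>>> {"method": "drive_tool", "body": {
  "steps": [0,-0.06,0,0,0,0,0,-0.12,0,0,0,0,0.005,-0.18,0,0,0,0,0.01,-0.24,0,0,0,0,0.01,-0.3,0,0,0,0,0.01,-0.3,0,0,0,0]
}}

```text
t: 10.6
tool_pos: [0.5598, -0.0795, 0.4052]
ee_rot: [-0.705, -3.061, 0.001]
contact_force: [0.0, -0.6, -0.4]
width: 0.007
```

```bash
python3 -c "
from h import *
from cell import bot
tell(bot,[(0,-.0515,.222)])
f=bot.grab_frame('side');cv2.imwrite('pics/side10.png',cv2.resize(f['image'][180:330,240:390],(600,600),interpolation=2)[:,:,::-1])
"
```

```text
t 10.6 tip feeder x,y,z mm [ -0.  -31.  223.2] F [ 0.  -0.6 -0.4] ty ang 64.05 tilt [-0. -0. -1.] w 0.007
(0, -0.0515, 0.222) [ 0.003 -0.137  0.008]
```

View pics/side10.png

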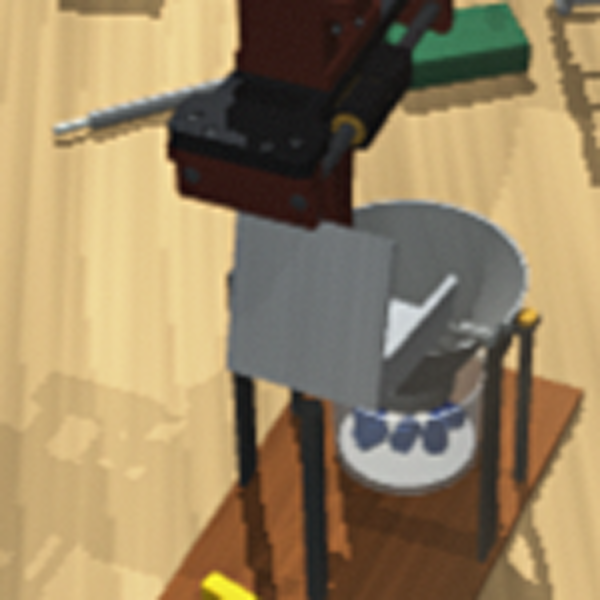

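>>> {"method": "drive_tool", "body": {
  "steps": [0,-0.04,0,0,0,0,0,-0.08,0,0,0,0,0,-0.11,0,0,0,0,0,-0.13,0,0,0,0,0,-0.13,0,0,0,0]
}}

```text
t: 11.15
tool_pos: [0.5518, -0.0959, 0.4051]
ee_rot: [-0.703, -3.062, 0.0]
contact_force: [-0.0, -0.1, 0.4]
width: 0.004
```

```bash
python3 -c "
from h import *
from cell import bot
tell(bot,[(0,-.0515,.222)])
f=bot.grab_frame('side')
P=cloud(f)[225:290,285:340].reshape(-1,3);d=P[:,:2]-O;q=np.c_[d@V,d@U,P[:,2]]*1000
q=q[(q[:,2]>150)&(q[:,2]<226)&(abs(q[:,0])<36)&(q[:,1]<-50)&(q[:,1]>-85)];c=np.polyfit(q[:,2],q[:,1],1);print(len(q),'theta',c[0],'y at top',np.polyval(c,230))
"
```

```text
t 11.15 tip feeder x,y,z mm [  0.3 -49.2 223.1] F [-0.  -0.1  0.4] ty ang 64.13 tilt [-0. -0. -1.] w 0.004
(0, -0.0515, 0.222) [ 0.003 -0.015  0.007]
1131 theta 0.0547683864179564 y at top -64.1488154004413
```

>>> {"method": "drive_tool", "body": {
  "steps": [0,-0.01,0,0,0,0,0,-0.02,0,0,0,0,0,-0.03,0,0,0,0,0,-0.03,0,0,0,0]
}}

```text
t: 11.6
tool_pos: [0.55, -0.0994, 0.405]
ee_rot: [-0.702, -3.062, -0.0]
contact_force: [0.1, 1.9, 0.0]
width: 0.006
```

```bash
cat > th.py <<'E'
from h import *
from cell import bot
tell(bot,[(0,-.0515,.222)])
f=bot.grab_frame('side')
P=cloud(f)[225:290,285:340].reshape(-1,3);d=P[:,:2]-O;q=np.c_[d@V,d@U,P[:,2]]*1000
q=q[(q[:,2]>150)&(q[:,2]<226)&(abs(q[:,0])<36)&(q[:,1]<-50)&(q[:,1]>-85)];c=np.polyfit(q[:,2],q[:,1],1);print(len(q),'theta',c[0],'y at top',np.polyval(c,230))
f=load('side0.npz')
P=cloud(f)[225:290,285:340].reshape(-1,3);d=P[:,:2]-O;q=np.c_[d@V,d@U,P[:,2]]*1000
q=q[(q[:,2]>150)&(q[:,2]<226)&(abs(q[:,0])<36)&(q[:,1]<-50)&(q[:,1]>-85)];c=np.polyfit(q[:,2],q[:,1],1);print('start ref',len(q),'theta',c[0],'y at top',np.polyval(c,230))
E
python3 th.py
```

```text
t 11.6 tip feeder x,y,z mm [  0.3 -53.1 223. ] F [0.1 1.9 0. ] ty ang 64.17 tilt [-0.  0. -1.] w 0.006
(0, -0.0515, 0.222) [0.002 0.01  0.007]
1073 theta 0.017371720130838427 y at top -67.45322158114261
start ref 1073 theta 8.731288636847996e-05 y at top -68.74115135054241
```

One more millimetre or so, then off the plate and up.

>>> {"method": "drive_tool", "body": {
  "steps": [0,-0.01,0,0,0,0,0,-0.018,0,0,0,0,0,-0.018,0,0,0,0]
}}

```text
t: 11.95
tool_pos: [0.5493, -0.1009, 0.4051]
ee_rot: [0.701, 3.062, 0.003]
contact_force: [2.2, 4.9, -2.4]
width: 0.008
```

```bash
python3 th.py
```

```text
t 11.95 tip feeder x,y,z mm [  0.4 -54.5 223.1] F [ 2.2  4.9 -2.4] ty ang 64.22 tilt [ 0.001  0.001 -1.   ] w 0.008
(0, -0.0515, 0.222) [0.002 0.02  0.007]
1057 theta 0.0026045902743388094 y at top -68.59122816453103
start ref 1073 theta 8.731288636847996e-05 y at top -68.74115135054241
```

>>> {"method": "drive_tool", "body": {
  "steps": [0,0.06,0,0,0,0,0,0.08,-0.05,0,0,0,0,0.08,-0.35,0,0,0,0,0.08,-0.65,0,0,0,0.2,0.2,-0.65,0,0,0,0.45,0.45,-0.65,0,0,0,0.7,0.7,-0.65,0,0,0,0.95,0.95,-0.65,0,0,0,0.95,0.95,-0.65,0,0,0]
}}

```text
t: 12.9
tool_pos: [0.481, 0.0938, 0.5032]
ee_rot: [-0.689, -3.065, -0.002]
contact_force: [0.2, -0.7, -0.4]
width: 0.01
```

>>> {"method": "drive_tool", "body": {
  "steps": [0.2,0.2,0,0,0,0,0.4,0.4,0,0,0,0,0.6,0.6,0,0,0,0,0.8,0.8,0,0,0,0,0.95,0.95,0,0,0,0,0.95,0.95,0,0,0,0]
}}

```text
t: 13.5
tool_pos: [0.415, 0.2828, 0.5029]
ee_rot: [-0.692, -3.064, -0.001]
contact_force: [-0.6, -0.0, -0.8]
width: 0.007
```

```bash
python3 th.py; python3 -c "
from h import *
from cell import bot
for n in('side','top'):
    f=bot.grab_frame(n);np.savez(n+'11.npz',**f)
    y,x=(180,285) if n=='top' else (225,260)
    cv2.imwrite(f'pics/{n}11.png',cv2.resize(f['image'][y:y+150,x:x+150],(600,600),interpolation=2)[:,:,::-1])
    cv2.imwrite(f'pics/{n}11f.png',f['image'][:,:,::-1])
"
```

```text
t 13.5 tip feeder x,y,z mm [-294.5  225.2  320.9] F [-0.6 -0.  -0.8] ty ang 64.55 tilt [ 0.     0.001 -1.   ] w 0.007
(0, -0.0515, 0.222) [-1.906 -1.904  0.658]
1064 theta -0.00027860646436724055 y at top -68.87269252842277
start ref 1073 theta 8.731288636847996e-05 y at top -68.74115135054241
```

View pics/side11.png

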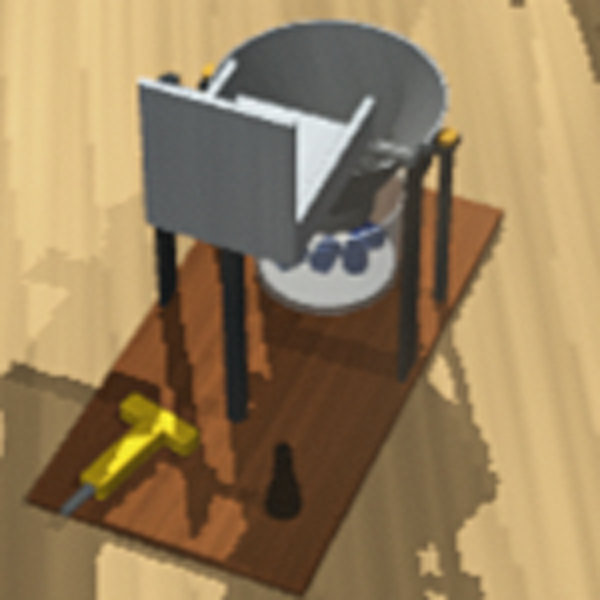

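View pics/top11f.png

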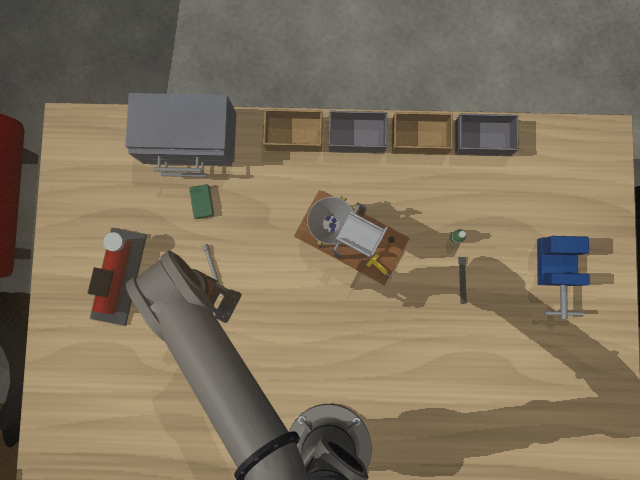

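View pics/top11.png

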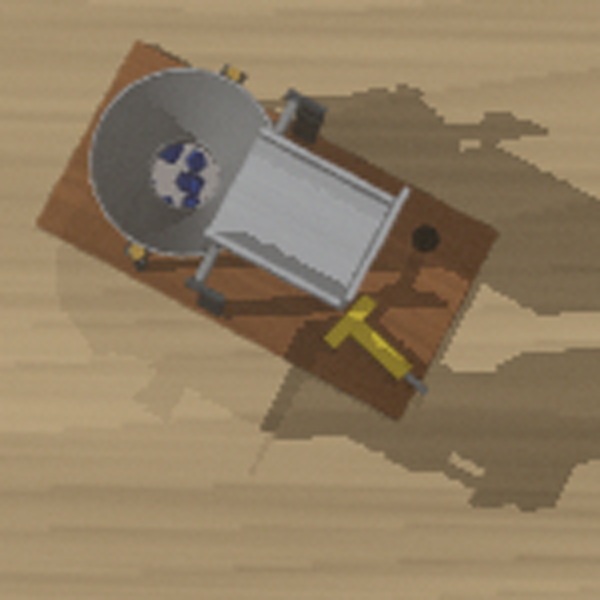

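Tray level and empty, funnel cone clear, caps seen through the neck at crop (185,170). As a last check I look for stray caps and measure cap heights and bystander shifts.

```bash
python3 -c "
from h import *
for n in('top','side'):
    f=load(n+'11.npz');g=load(n+'0.npz');im=f['image'].astype(int);i0=g['image'].astype(int);P=cloud(f)
    b=((im[...,2]-im[...,0]>20)&~(i0[...,2]-i0[...,0]>20)).astype(np.uint8)
    k,l,s,c=cv2.connectedComponentsWithStats(b)
    for i in range(1,k):
        if s[i,4]>3:
            p=P[l==i];d=p[:,:2]-O;print(n,c[i].round(),s[i,4],'fx,fy,z',(d@V*1e3).mean().round(),(d@U*1e3).mean().round(),(p[:,2]*1e3).min().round(),(p[:,2]*1e3).max().round())
f=load('top11.npz');cv2.imwrite('pics/neck.png',cv2.resize(f['image'][205:240,310:350],(686,600),interpolation=2)[:,:,::-1])
"
```

```text
top [328. 218.] 12 fx,fy,z -2.0 72.0 21.0 1628.0
top [334. 220.] 15 fx,fy,z 17.0 65.0 21.0 32.0
top [332. 225.] 16 fx,fy,z 1.0 60.0 19.0 35.0
top [333. 230.] 7 fx,fy,z -11.0 53.0 25.0 69.0
side [349. 285.] 45 fx,fy,z 26.0 48.0 20.0 69.0
side [340. 288.] 33 fx,fy,z 14.0 29.0 20.0 66.0
```

View pics/neck.png

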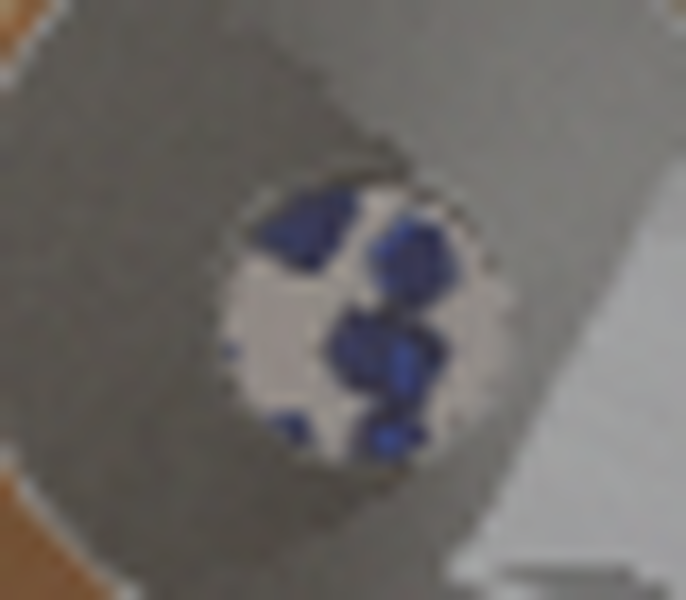

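```bash
python3 -c "
from cell import bot
print(bot.observe()['t'],bot.finish_job())"
```

```text
the job is handed in; nothing more can be done
13.65 None
```

I tipped the tray to about 1.28 rad with the closed fingertips. I then pulled it back by the front of its plate until it was level, moved the arm clear and handed in at 13.65 s.

**Last checks**
- **Tray:** level at about 0.000 rad, from the depth fit of its plate.
- **Caps:** tray and funnel cone are empty, and there are no stray caps in either view. Blue caps show through the funnel neck with tops mostly at 19 to 35 mm. A few edge pixels read up to 69 mm and one gave a bad value, probably mixed with the rim. I counted five to six pieces, because some hide behind the neck, so the sixth cap is inferred from there being none anywhere else.
- **Other loose things:** they look unmoved in the before and after pictures, though I did not measure their shifts.
- **Robot:** about 0.1 m above the nearest part of the scene and touching nothing.

**What went less well**
- At about 0.8 rad, friction raised the contact force briefly to 22 N (limit 50 N). I moved the contact point up the plate and it fell to about 6 N.
- Two move calls were refused because each list was one number short. Nothing moved, and I resent them.

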